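# Nip a sanding block in the ratchet vice, second click after the bite

## Task

Lay the cork sanding block lengthways on the rail of the small ratchet vice with its end up against the fixed rear jaw, then wind the bar knob clockwise: feel for the point where the sprung jaw has the block nipped between both jaws, carry on to the second click after that, and let go gently so that the pawl holds it there. Do not wind it a tooth further, and leave the finger plane where it stands.

Things in the scene. Friction and masses are not known exactly. Their poses are not given: they have to be found in the camera images.
- block_center (a point): Centre (half-way up) of the loose sanding block, a plain cork-brown rectangular block 46 x 90 x 27 mm (axes x, y, z), about 0.06 kg, lying flat on the bench at the start. Its y axis is its 90 mm length. Take it across its 46 mm width.
- sanding_block: The same sanding block; origin at the centre of its underside.
- rear_jaw: Fixed rear jaw of the ratchet vice: pale wood block with cork face, 60 mm wide, 34 high, at the end away from the toothed wheel. Origin: bottom centre of its face, on the rail's top, 16 mm above the bench. x axis: along the vice, from the wheel to this jaw, into it; z up. The block, seated lengthways along x, has its centre at x = -45, y = 0, z = 13.5 mm here.
- rail_top (a point): Fixed point on the middle of the rail's top, 16 mm above the bench, 45 mm in front of the rear jaw's face, where the middle of the seated block's underside lies; axes as the rear jaw's. The rail is 40 mm wide. The sprung jaw (58 mm wide, top 35 mm above the rail) faces the rear jaw. It starts 8 to 22 mm short of a seated block: how far differs each time and is not measured.
- knob_grip (a point): Grip point of the wooden bar knob, on the wheel's vertical axis, 62 mm above the bench, at x = -225 mm, y = 0 in the rear jaw's frame. The bar is 62 mm long (this point's x, turns with it; along the vice when the joint reads 0), 14 mm thick (y), from 47 to 75 mm above the bench. Below it the toothed wheel, 91 mm across, top 38 mm above the bench; the pawl is no higher than 41 mm.
- ratchet (a joint): Angle of wheel and knob, rad; 0 at the start, grows clockwise seen from above, up to 1.9. 36 teeth: the pawl drops in (clicks) up to 0.02 rad past each multiple of 0.1745 and bars turning back (under load it rests 0.02 to 0.04 rad below it); let go between teeth, it runs back to the last one. Each tooth drives the jaw 3.5 mm. The bite comes 2.3 to 6.2 teeth from 0 with the block against the rear jaw.
- pawl_pivot (a point): Fixed pivot of the sprung pawl beside the wheel, 33 mm above the bench; Loads: the jaw's spring is 1.9 N/mm, so from the bite on each tooth adds about 6.6 N to the grip on the block and 0.13 N m to the torque on the knob (0.76 N m per rad). Before the bite the knob needs 0.02 to 0.06 N m. The second click leaves 5.5 to 13 N. The squeeze must never pass 24 N.
- finger_plane: Bystander: small brass plane, 29 x 60 x 31 mm, origin under its centre.
Mind the look-alikes: they are no part of the job. Leave any orange look-alike of the sanding_block alone.

How it is judged:
On the way, in this order (a step that is already met when the one before it is completed fails the run):
1. the sanding block lies flat and lengthways on the rail, its end at the rear jaw (within 5 mm), within 10 mm of the middle (x of block_center in the frame of rear_jaw above -0.05 m and y of block_center in the frame of rear_jaw between -0.01 and 0.01 m and z of block_center in the frame of rear_jaw between 0.009 and 0.018 m and angle between the y axis of sanding_block and the x axis of rear_jaw, either way round below 0.09 rad), for 0.2 s.
2. the jaws, wound together, squeeze the block with at least 5 N (contact force between sanding_block and rear_jaw above 5 N and value of joint ratchet above 0.55 rad), for 0.2 s.
At the end, for the whole second after the job is handed in: The block lies flat, lengthways on the rail, against the rear jaw (within 5 mm), within 10 mm of the middle; the pawl alone holds the wheel at rest on the second tooth after the bite, so that the block is squeezed with 5 to 13.5 N (all of step 1 and all of step 2 and contact force between sanding_block and rear_jaw below 13.5 N and velocity of joint ratchet between -0.02 and 0.02 rad/s and linear speed of sanding_block below 0.01 m/s); the robot touches nothing.
It fails at once if the block is squeezed against the rear jaw with more than 24 N (contact force between sanding_block and rear_jaw above 24 N).
It fails at once if the finger plane is shifted by more than 30 mm (distance of finger_plane from where it was at the start of the episode above 0.03 m).
It also fails if it takes over 72 s, if anything falls off the work surface, if the arm or the gripper's body presses on something with over 40 N, if the wrist force passes 120 N, or if a joint passes its speed limit or range.

## Robot

A 6-joint arm with a two-finger parallel gripper is mounted at the origin on the work surface; the furniture and walls round the work are solid. World frame = base frame: x ahead of the robot, y to its left, z up, the work surface at z = 0. Lengths are in m, angles in rad, forces in N, time in s.
With the tool pointing down it reaches from about 0.325 to 0.9 m from the base axis. Payload 6.1 kg.
Tool frame: the origin (TCP) lies midway between the tips of the shut fingers; the grasp point (between the pads) lies 19 mm behind it (env.hold_point_z is the distance from the TCP to the grasp point, in m); z points along the fingers, y is the direction in which the jaws open and shut (so a half turn about z gives the same grasp; the last joint's range is limited). The gripper opens to 87 mm and grips with 3 to 60 N. Pads are 19 mm wide; open, the fingers measure 117 mm over their backs; the gripper's body (75 mm by 190 mm) begins 51 mm behind the grasp point.
Start: joints at [-1.468, 0.22, 1.526, -0, 1.395, -0.126], TCP at [0.142, -0.609, 0.223] pointing down, gripper open.
Joint ranges: [-2.98, 2.98], [-0.91, 2.08], [0.09, 2.57], [-1.24, 4.39], [0.2, 2.65], [-2.68, 2.68]. Speed limits (rad/s): [2.57, 2.57, 3.01, 3.14, 3.14, 3.14].

## Interface

Orientations are given as [roll, pitch, yaw] about the fixed x, y, z axes, in that order (R = Rz(yaw) Ry(pitch) Rx(roll)).
In Python, from plant import env gives the robot as it stands.
- The arm moves only by the tool carry_out, never from a script. Its argument "targets" is a list of rows, each a list of 3 entries, a list of its own where there are three numbers: the shift along the tool's x, y, z in m, then the turn, a rotation vector about the tool's x, y, z in rad, then the closure, from -1 (fully open) to 1 (shut), so that 0 is half open. A call has 1 to 12 rows; each row is the pose to reach, as a shift and turn from the pose commanded when the call began, along the tool's axes at that moment; what a row does not reach only later rows make up. A row lasts 1/8 s, in which the tool goes at most 62.5 mm and 10.7 degrees, less where a joint would pass 70% of its speed; a pose out of reach is approached as far as the arm can. A call with a gripper value outside its range is refused whole. The fingers move at their own pace and stop on an object; "grip_force" is the grip in N (left out, the last holds). Time passes only in rows, so rows that repeat a pose let the fingers close. It gives the time, the measured TCP pose, the force and the opening at its end, in the units of the state.
- env.sense(): the state, without advancing time (a new reading comes with each control period).
- env.capture(name): name is "scene" or "top" or "wrist"; returns (picture, depth): 400x640x3 uint8, red, green, blue; 400x640 float32, m along the optical axis (not along the pixel's ray), 0 where there is no reading.
- env.camera_info(name): a dict with "fx", "fy", "cx", "cy" (pixels), "R" (3x3) and "t" (3): a world point X has camera coordinates R X + t. Camera axes: x right, y down, z forward; pixel columns grow to the right and rows downward; lengths in m; the calibration is good to about 2 mm. A picture is of the moment at which its call begins: read the wrist's pose just before it. camera_info takes no time and is no camera call; for the wrist camera it gives the pose at the moment of the call.
- env.hand_in(): hands the job in, once; it reports no verdict.
The state is a dict: "clock": time; "joint_pos": joint angles; "qd": joint speeds; "joint_efforts": joint torques, N m; "eef_pos": TCP position; "orientation": TCP orientation; "wrist_force": force on the tool from outside, world axes, zero at the start; "torque": the same for the moment, N m; "finger_gap": opening from 0.0 (shut) to 1.0 (fully open).
Only numpy, scipy, OpenCV 4.12 (cv2) and the standard library are available. Lean on these libraries where they do the work, as an engineer would, in place of code of your own. Each camera call takes 0.05 s, during which the arm holds its last target. There are 200 camera calls.

## Working session

There is one attempt and no reset: what is moved stays moved. The work goes in short steps, Python scripts to look and compute and a tool call to move; the robot and the scene stay as the last step left them, time stands still between calls to the robot, and variables do not carry over. Pictures are saved under pics/ and viewed, about 8 in all and at most 12, crops included, and the job is handed in when it is done.

Besides the shell and the picture viewer there is one more tool, called after ">>>" as name([rows], argument=value, ...), one row to a line, values as JSON. carry_out: Moves the arm, as the interface text tells. Its arguments: {"type":"object","properties":{"targets":{"type":"array"},"grip_force":{"type":"number"}},"required":["targets"]}

```bash
mkdir -p pics; ls; python3 - <<'E'
from plant import env
import cv2,numpy as np
s=env.sense(); print(s)
for n in("top","scene"):
    p,d=env.capture(n); cv2.imwrite(f"pics/{n}0.png",p[:,:,::-1]); np.savez(f"{n}0.npz",p=p,d=d)
    print(n,env.camera_info(n))
E
```

```text
pics
{'clock': 0.0, 'joint_pos': array([-1.46808751e+00,  2.21251779e-01,  1.52761258e+00,  1.45480761e-05,
        1.39468027e+00, -1.26130934e-01]), 'qd': array([ 0.00044189, -0.00039317,  0.00215768, -0.00012716, -0.00173119,
        0.00089229]), 'joint_efforts': array([ 1.26917757e-04, -4.94610071e+01, -3.87375641e+01,  6.98749954e-02,
        5.70720399e-02, -1.87960168e-04]), 'eef_pos': array([ 0.14169828, -0.60809178,  0.22142058]), 'orientation': array([-3.13965799e+00, -2.59756375e-04,  2.28836937e-01]), 'wrist_force': array([-0.69639667, -0.4545676 , -0.55827451]), 'torque': array([-0.03706548,  0.00011642, -0.05739926]), 'finger_gap': 1.0002953368799088}
top {'fx': 446.7275571069801, 'fy': 446.7275571069801, 'cx': 320.11872129309205, 'cy': 202.81320124267958, 'R': array([[-0.02248686, -0.99950342,  0.02207397],
       [-0.99145707,  0.01945745, -0.12897398],
       [ 0.12848044, -0.02478561, -0.99140227]]), 't': array([-0.1088668 ,  0.45947255,  0.95521848])}
scene {'fx': 451.6829670164093, 'fy': 451.6829670164093, 'cx': 316.7233955621547, 'cy': 200.85775739105932, 'R': array([[-0.8994489 , -0.43613041, -0.02796313],
       [-0.17559302,  0.41924294, -0.89073141],
       [ 0.4001984 , -0.79625726, -0.45366906]]), 't': array([0.36230809, 0.1894208 , 0.66083361])}
```

View pics/top0.png

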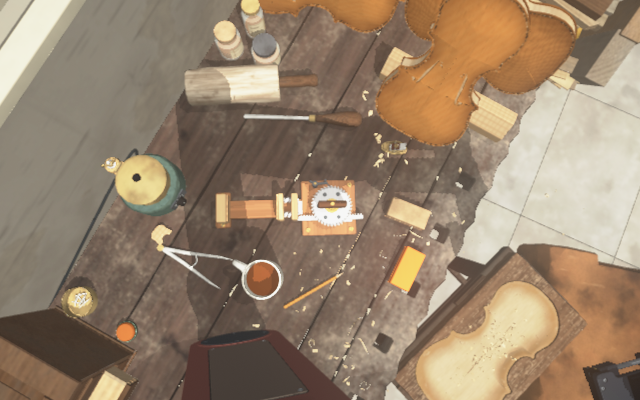

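View pics/scene0.png

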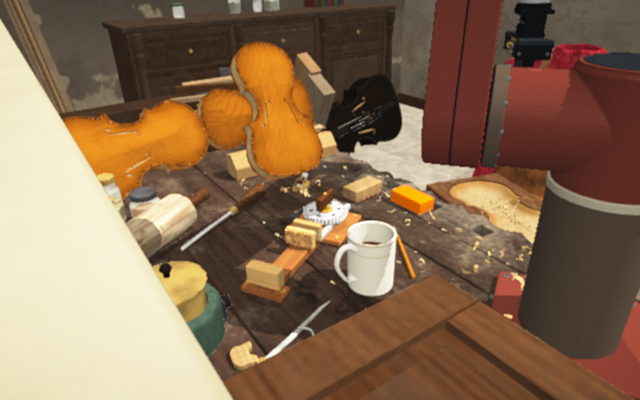

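Candidates for the block are the cork-brown block at top (408,213), the orange look-alike (407,268), and pale wood offcuts by the violins (400,62) and (492,115). By its description I choose (408,213). The vice runs from the rear jaw (222,210) to the wheel (332,206), and the brass plane is at (395,148).

```bash
cat > h.py <<'E'
import numpy as np,cv2
from plant import env
def ray(ci,uv,z):
    uv=np.atleast_2d(np.float64(uv)); R,t=ci["R"],ci["t"]; C=-R.T@t
    d=np.c_[(uv[:,0]-ci["cx"])/ci["fx"],(uv[:,1]-ci["cy"])/ci["fy"],np.ones(len(uv))]@R
    return C+d*((z-C[2])/d[:,2])[:,None]
def proj(ci,X):
    c=np.atleast_2d(X)@ci["R"].T+ci["t"]; return np.c_[ci["fx"]*c[:,0]/c[:,2]+ci["cx"],ci["fy"]*c[:,1]/c[:,2]+ci["cy"]]
def rect(ci,mask,z,off=(0,0)):
    cs,_=cv2.findContours(mask.astype(np.uint8),cv2.RETR_EXTERNAL,cv2.CHAIN_APPROX_NONE)
    c=max(cs,key=cv2.contourArea)[:,0]+np.array(off)
    return cv2.minAreaRect((ray(ci,c,z)[:,:2]*1000).astype(np.float32))
E
python3 - <<'E'
from h import *
a=np.load("top0.npz"); p=a["p"];d=a["d"];ci=env.camera_info("top")
c=p[140:250,200:440]; cv2.imwrite("pics/crop.png",cv2.resize(c[:,:,::-1],None,fx=3.3,fy=3.3,interpolation=cv2.INTER_CUBIC))
# height map from depth
v,u=np.mgrid[:400,:640]; X=(np.dstack([(u-ci["cx"])/ci["fx"]*d,(v-ci["cy"])/ci["fy"]*d,d])-ci["t"])@ci["R"]
np.save("Xtop.npy",X)
for n,(x0,y0,x1,y1,lo,hi,z) in dict(block=(380,190,440,240,.02,.035,.027),rear=(205,185,240,235,.042,.06,.05),spr=(270,180,306,225,.045,.06,.051),plane=(375,130,425,165,.01,.05,.03),bar=(305,185,365,225,.06,.09,.075)).items():
    z_=X[y0:y1,x0:x1,2]; m=(z_>lo)&(z_<hi); print(n,m.sum(),np.median(z_[m]),rect(ci,m,z,(x0,y0)))
E
```

```text
block 825 0.02828167777202977 ((432.13238525390625, -314.2959289550781), (90.36907958984375, 45.66730880737305), 66.76746368408203)
rear 356 0.04987637122648472 ((447.72650146484375, 93.30191040039062), (60.960819244384766, 25.780458450317383), 0.2285354882478714)
spr 344 0.05111674043842754 ((449.35595703125, -31.341644287109375), (12.958269119262695, 56.5480842590332), 89.3243408203125)
plane 398 0.025456169092676305 ((605.6769409179688, -329.3161926269531), (56.90009307861328, 27.958227157592773), 89.0541763305664)
bar 209 0.07462707565666836 ((449.40643310546875, -143.5106658935547), (61.21589279174805, 14.88267707824707), 88.88381958007812)
```

View pics/crop.png

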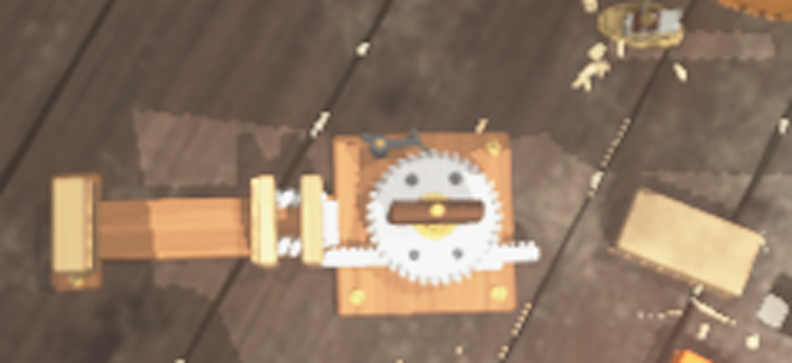

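The block, jaws and bar are all clear in the crop. The cork block is plain tan at about crop (688,240), and the brass plane sits apart at (645,22). Next I check the mug's clearance and work out the first move.

```bash
cat >> h.py <<'E'
from scipy.spatial.transform import Rotation as Ro
def plan(x,y,z,yaw):
    s=env.sense(); R=Ro.from_euler("xyz",s["orientation"]); T=Ro.from_euler("xyz",[np.pi,0,yaw])
    print("t",s["clock"],"pos",s["eef_pos"].round(4),"rpy",s["orientation"].round(4),"F",s["wrist_force"].round(2),"M",s["torque"].round(3),"gap",round(s["finger_gap"],3))
    print("shift",R.inv().apply(np.array([x,y,z])-s["eef_pos"]).round(4),"turn",(R.inv()*T).as_rotvec().round(4))
E
python3 - <<'E'
from h import *
X=np.load("Xtop.npy")[230:310,225:290].reshape(-1,3); m=X[:,2]>.05; print("mug",X[m].min(0),X[m].max(0))
plan(.432,-.314,.12,1.165)
E
```

```text
mug [ 0.25912475 -0.09407723  0.05012442] [0.33783512 0.06470236 1.00866889]
t 0.1 pos [ 0.1417 -0.6081  0.2215] rpy [-3.1398e+00 -2.0000e-04  2.2880e-01] F [ 0.69  0.19 -0.06] M [ 0.029 -0.     0.028] gap 0.998
shift [ 0.3494 -0.2204  0.102 ] turn [-0.0016 -0.001  -0.9362]
```

>>> carry_out([
  [[0.05, -0.03, 0.0], [0, 0, -0.12], -1],
  [[0.1, -0.065, 0.015], [0, 0, -0.25], -1],
  [[0.15, -0.095, 0.03], [0, 0, -0.38], -1],
  [[0.2, -0.125, 0.05], [0, 0, -0.51], -1],
  [[0.25, -0.16, 0.07], [0, 0, -0.64], -1],
  [[0.3, -0.19, 0.09], [0, 0, -0.77], -1],
  [[0.35, -0.22, 0.102], [-0.0016, -0.001, -0.9], -1],
  [[0.3494, -0.2204, 0.102], [-0.0016, -0.001, -0.936], -1],
  [[0.3494, -0.2204, 0.102], [-0.0016, -0.001, -0.936], -1],
])

```text
clock: 1.23
eef_pos: [0.4318, -0.3148, 0.1204]
orientation: [3.141, 0.002, 1.165]
wrist_force: [-0.3, -1.0, -0.2]
finger_gap: 1.001
```

```bash
python3 - <<'E'
from h import *
plan(.432,-.314,.12,1.165); ci=env.camera_info("wrist"); p,d=env.capture("wrist")
cv2.imwrite("pics/w1.png",p[:,:,::-1])
v,u=np.mgrid[:400,:640]; X=(np.dstack([(u-ci["cx"])/ci["fx"]*d,(v-ci["cy"])/ci["fy"]*d,d])-ci["t"])@ci["R"]
m=(X[...,2]>.021)&(X[...,2]<.035)&(np.hypot(X[...,0]-.432,X[...,1]+.314)<.07)&(d>0)
print(m.sum(),rect(ci,m,.027))
plan(.432,-.314,.004,1.165)
E
```

```text
t 1.225 pos [ 0.4318 -0.3148  0.1204] rpy [3.1413e+00 1.9000e-03 1.1651e+00] F [-0.27 -0.95 -0.16] M [ 0.004 -0.084 -0.008] gap 1.001
shift [ 0.0008 -0.0002  0.0004] turn [0.0003 0.0019 0.0001]
6374 ((433.34320068359375, -310.8256530761719), (89.85193634033203, 44.603004455566406), 66.72113800048828)
t 1.275 pos [ 0.4316 -0.3156  0.1207] rpy [3.1406e+00 2.1000e-03 1.1632e+00] F [-0.42 -0.03 -0.47] M [-0.023 -0.083  0.003] gap 1.0
shift [ 0.0018 -0.0004  0.1167] turn [ 0.001   0.0021 -0.0018]
```

View pics/w1.png

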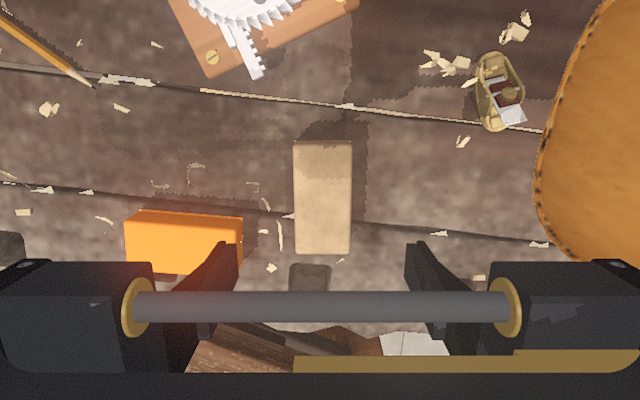

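The wrist view confirms the tan block at (322,197) is between the fingers. The orange look-alike (183,240) is near the left finger, so I go down only part-open.

>>> carry_out([
  [[0.003, 0, 0.02], [0, 0.002, 0], -0.6],
  [[0.003, 0, 0.05], [0, 0.002, 0], -0.6],
  [[0.003, 0, 0.08], [0, 0.002, 0], -0.6],
  [[0.003, 0, 0.1], [0, 0.002, 0], -0.6],
  [[0.003, 0, 0.11], [0, 0.002, 0], -0.6],
  [[0.003, 0, 0.1155], [0, 0.002, 0], -0.6],
  [[0.003, 0, 0.1155], [0, 0.002, 0], -0.6],
  [[0.003, 0, 0.1155], [0, 0.002, 0], 0.2],
  [[0.003, 0, 0.1155], [0, 0.002, 0], 0.2],
  [[0.003, 0, 0.1155], [0, 0.002, 0], 0.2],
  [[0.003, 0, 0.1155], [0, 0.002, 0], 0.2],
  [[0.003, 0, 0.1155], [0, 0.002, 0], 0.2],
], grip_force=20)

```text
clock: 2.78
eef_pos: [0.4335, -0.3124, 0.0054]
orientation: [3.14, -0.0, 1.165]
wrist_force: [-0.4, 1.3, 3.2]
finger_gap: 0.527
```

```bash
python3 - <<'E'
from h import *
plan(.4335,-.3124,.12,1.165)
plan(.448,.029,.12,1.577)
E
```

```text
t 2.775 pos [ 0.4335 -0.3124  0.0054] rpy [ 3.1401e+00 -4.0000e-04  1.1649e+00] F [-0.36  1.31  3.2 ] M [ 0.043 -0.037 -0.003] gap 0.527
shift [-0.000e+00  1.000e-04 -1.146e-01] turn [ 0.0014 -0.0004 -0.0001]
t 2.775 pos [ 0.4335 -0.3124  0.0054] rpy [ 3.1401e+00 -4.0000e-04  1.1649e+00] F [-0.36  1.31  3.2 ] M [ 0.043 -0.037 -0.003] gap 0.527
shift [ 0.3194 -0.1213 -0.1147] turn [ 1.500e-03 -1.000e-04 -4.121e-01]
```

>>> carry_out([
  [[0, 0, -0.03], [0, 0, 0], 0.2],
  [[0, 0, -0.075], [0, 0, 0], 0.2],
  [[0, 0, -0.115], [0, 0, 0], 0.2],
  [[0.04, -0.015, -0.12], [0, 0, -0.05], 0.2],
  [[0.08, -0.03, -0.12], [0, 0, -0.1], 0.2],
  [[0.13, -0.05, -0.12], [0, 0, -0.17], 0.2],
  [[0.18, -0.07, -0.12], [0, 0, -0.24], 0.2],
  [[0.23, -0.09, -0.12], [0, 0, -0.3], 0.2],
  [[0.28, -0.107, -0.12], [0, 0, -0.36], 0.2],
  [[0.31, -0.118, -0.115], [0, 0, -0.4], 0.2],
  [[0.3194, -0.1213, -0.1147], [0.0015, 0, -0.412], 0.2],
  [[0.3194, -0.1213, -0.1147], [0.0015, 0, -0.412], 0.2],
])

```text
clock: 4.28
eef_pos: [0.4478, 0.0291, 0.1197]
orientation: [-3.141, 0.0, 1.578]
wrist_force: [-0.5, -0.3, -0.8]
finger_gap: 0.524
```

```bash
python3 - <<'E'
from h import *
plan(.448,.029,.024,1.577); ci=env.camera_info("wrist"); p,d=env.capture("wrist")
cv2.imwrite("pics/w2.png",p[:,:,::-1])
v,u=np.mgrid[:400,:640]; X=(np.dstack([(u-ci["cx"])/ci["fx"]*d,(v-ci["cy"])/ci["fy"]*d,d])-ci["t"])@ci["R"]
z=X[...,2]; near=np.hypot(X[...,0]-.448,X[...,1]-.06)<.1
m=near&(z>.044)&(z<.058)&(X[...,1]>.07); print("rear",m.sum(),rect(ci,m,.05))
m=near&(z>.125)&(z<.15)&(X[...,0]>.42)&(X[...,0]<.475); print("block",m.sum(),rect(ci,m,.12+.022), np.median(z[m]))
E
```

```text
t 4.275 pos [0.4478 0.0291 0.1197] rpy [-3.1408  0.      1.5776] F [-0.54 -0.28 -0.85] M [-0.013 -0.094 -0.022] gap 0.524
shift [-0.0001  0.0003  0.0957] turn [-0.0008  0.      0.0006]
rear 3564 ((449.0514831542969, 97.90892028808594), (61.16212463378906, 24.19277572631836), 0.35600489377975464)
block 14918 ((447.6692199707031, 52.48612976074219), (57.60447692871094, 53.03450012207031), 0.36464521288871765) 0.1418888033916176
```

View pics/w2.png

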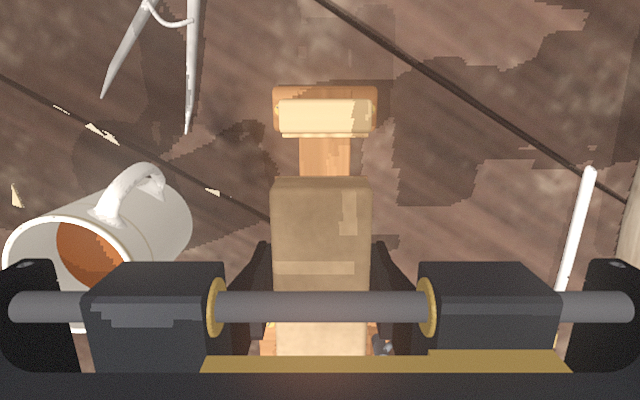

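The held block is in line with the rail, with a few mm to the rear jaw (jaw face at row 137, block end at row 178). The mug clears it. I lower to just above the rail, then creep forward to feel the jaw.

>>> carry_out([
  [[0, 0, 0.03], [0, 0, 0], 0.2],
  [[0, 0, 0.06], [0, 0, 0], 0.2],
  [[0, 0, 0.08], [0, 0, 0], 0.2],
  [[0, 0, 0.09], [0, 0, 0], 0.2],
  [[0, 0, 0.0965], [0, 0, 0], 0.2],
  [[0.002, 0, 0.0965], [0, 0, 0], 0.2],
  [[0.004, 0, 0.0965], [0, 0, 0], 0.2],
  [[0.004, 0, 0.0965], [0, 0, 0], 0.2],
])

```text
clock: 5.32
eef_pos: [0.4484, 0.0333, 0.0239]
orientation: [3.141, -0.0, 1.577]
wrist_force: [0.7, -1.0, -0.6]
finger_gap: 0.533
```

>>> carry_out([
  [[0.001, 0, 0], [0, 0, 0], 0.2],
  [[0.001, 0, 0], [0, 0, 0], 0.2],
  [[0.001, 0, 0], [0, 0, 0], 0.2],
])

```text
clock: 5.7
eef_pos: [0.4478, 0.0341, 0.0233]
orientation: [-3.141, -0.0, 1.577]
wrist_force: [0.5, -0.7, 0.7]
finger_gap: 0.531
```

>>> carry_out([
  [[0.001, 0, 0], [0, 0, 0], 0.2],
  [[0.001, 0, 0], [0, 0, 0], 0.2],
  [[0.001, 0, 0], [0, 0, 0], 0.2],
])

```text
clock: 6.08
eef_pos: [0.4478, 0.0351, 0.0233]
orientation: [-3.141, -0.0, 1.577]
wrist_force: [0.2, -0.2, 0.2]
finger_gap: 0.526
```

>>> carry_out([
  [[0.001, 0, 0], [0, 0, 0], 0.2],
  [[0.001, 0, 0], [0, 0, 0], 0.2],
])

```text
clock: 6.32
eef_pos: [0.4478, 0.0362, 0.0233]
orientation: [-3.141, -0.0, 1.577]
wrist_force: [-0.6, 0.4, 0.0]
finger_gap: 0.526
```

>>> carry_out([
  [[0.0007, 0, 0], [0, 0, 0], 0.2],
  [[0.0007, 0, 0], [0, 0, 0], 0.2],
])

```text
clock: 6.58
eef_pos: [0.4478, 0.0368, 0.0233]
orientation: [-3.141, -0.0, 1.577]
wrist_force: [0.6, 0.3, 0.6]
finger_gap: 0.527
```

```bash
python3 - <<'E'
from h import *
p,d=env.capture("scene"); cv2.imwrite("pics/s2.png",cv2.resize(p[190:310,210:410,::-1],None,fx=4,fy=4,interpolation=cv2.INTER_CUBIC)); print(env.sense()["wrist_force"])
E
```

```text
[-0.58827011  0.23817525 -1.30980431]
```

View pics/s2.png

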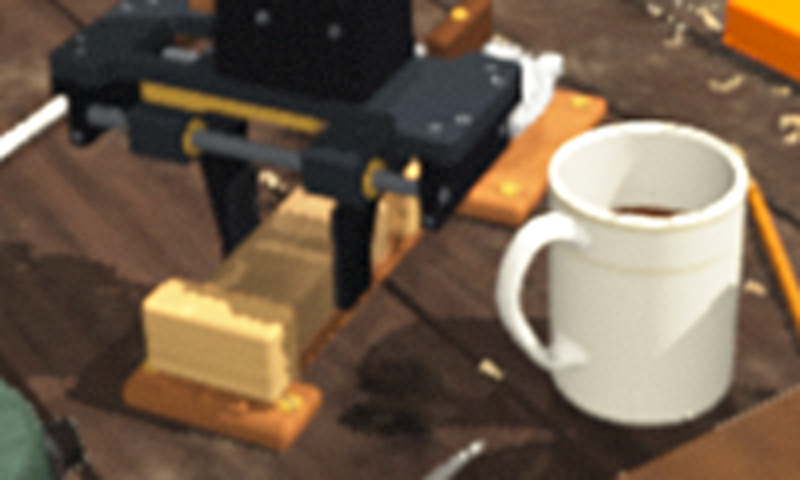

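The block is level on the line of the rail, nearly at the jaw (the jaw's back is at (215,335)), with no contact force yet. I keep creeping.

>>> carry_out([
  [[0.001, 0, 0], [0, 0, 0], 0.2],
  [[0.001, 0, 0], [0, 0, 0], 0.2],
])

```text
clock: 6.88
eef_pos: [0.4477, 0.0379, 0.0233]
orientation: [-3.141, -0.0, 1.577]
wrist_force: [-0.2, 1.1, -0.7]
finger_gap: 0.527
```

>>> carry_out([
  [[0.001, 0, 0], [0, 0, 0], 0.2],
  [[0.001, 0, 0], [0, 0, 0], 0.2],
])

```text
clock: 7.12
eef_pos: [0.4478, 0.0389, 0.0233]
orientation: [-3.141, -0.0, 1.577]
wrist_force: [-0.0, 0.5, 0.2]
finger_gap: 0.53
```

>>> carry_out([
  [[0.0007, 0, 0], [0, 0, 0], 0.2],
  [[0.0007, 0, 0], [0, 0, 0], 0.2],
])

```text
clock: 7.38
eef_pos: [0.4478, 0.0393, 0.0233]
orientation: [-3.141, 0.0, 1.577]
wrist_force: [-0.0, -2.1, -0.2]
finger_gap: 0.522
```

Contact felt at y = 0.039. I lower onto the rail while holding that light contact, check the force, then release.

>>> carry_out([
  [[0, 0, 0.001], [0, 0, 0], 0.2],
  [[0, 0, 0.002], [0, 0, 0], 0.2],
  [[0, 0, 0.0022], [0, 0, 0], 0.2],
  [[0, 0, 0.0022], [0, 0, 0], 0.2],
])

```text
clock: 7.88
eef_pos: [0.448, 0.0393, 0.0213]
orientation: [3.142, 0.0, 1.577]
wrist_force: [-0.8, -4.0, 3.8]
finger_gap: 0.528
```

>>> carry_out([
  [[0, 0, 0], [0, 0, 0], 0],
  [[0, 0, 0], [0, 0, 0], -0.2],
  [[0, 0, 0], [0, 0, 0], -0.5],
  [[0, 0, 0], [0, 0, 0], -0.5],
  [[0, 0, -0.02], [0, 0, 0], -0.5],
  [[0, 0, -0.06], [0, 0, 0], -0.5],
  [[0, 0, -0.1], [0, 0, 0], -0.5],
  [[-0.05, 0, -0.1], [0, 0, 0], -0.5],
  [[-0.1, 0, -0.1], [0, 0, 0], -0.5],
  [[-0.14, 0, -0.1], [0, 0, 0], -0.5],
  [[-0.18, 0, -0.1], [0, 0, 0], -0.5],
  [[-0.18, 0, -0.1], [0, 0, 0], -0.5],
])

```text
clock: 9.38
eef_pos: [0.4488, -0.1426, 0.121]
orientation: [-3.141, -0.0, 1.573]
wrist_force: [0.5, 0.2, 0.7]
finger_gap: 0.752
```

```bash
cat > look.py <<'E'
import sys
from h import *
n=sys.argv[1]; p,d=env.capture("top"); ci=env.camera_info("top")
cv2.imwrite(f"pics/{n}.png",cv2.resize(p[160:250,200:400,::-1],None,fx=4,fy=4,interpolation=cv2.INTER_CUBIC))
v,u=np.mgrid[:400,:640]; X=(np.dstack([(u-ci["cx"])/ci["fx"]*d,(v-ci["cy"])/ci["fy"]*d,d])-ci["t"])@ci["R"]
for k,(lo,hi,z,y0,y1) in dict(rear=(.047,.056,.05,.07,.12),block=(.037,.047,.043,-.02,.08),spr=(.0465,.058,.051,-.05,0.0),bar=(.06,.09,.075,-.19,-.09)).items():
    m=(X[...,2]>lo)&(X[...,2]<hi)&(X[...,1]>y0)&(X[...,1]<y1)&(abs(X[...,0]-.448)<.05)&(d>0)
    if m.sum()>30: print(k,m.sum(),rect(ci,m,z))
E
python3 look.py t2; python3 -c "
from h import *
plan(.449,-.1435,.12,1.577)"
```

```text
rear 319 ((448.71856689453125, 94.36947631835938), (58.9736328125, 23.62389373779297), 0.24494299292564392)
block 630 ((446.6856994628906, 38.33294677734375), (45.43867492675781, 82.37588500976562), 0.21213288605213165)
t 9.425 pos [ 0.4486 -0.1411  0.1208] rpy [-3.1408e+00 -1.1000e-03  1.5742e+00] F [ 0.69 -0.51  0.48] M [ 0.015 -0.16   0.03 ] gap 0.754
shift [-0.0024  0.0004  0.0008] turn [-0.0007 -0.0011 -0.0028]
```

View pics/t2.png

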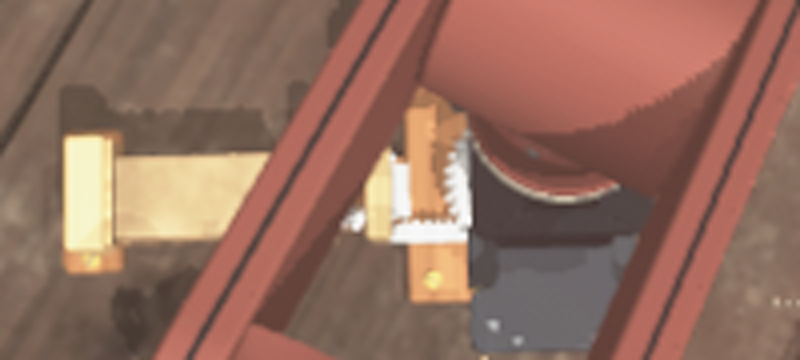

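The block is seated against the rear jaw, about 2 mm off the midline. I go down over the bar knob and take a torque baseline before gripping.

>>> carry_out([
  [[-0.002, -0.001, 0.02], [0, 0, -0.003], -0.5],
  [[-0.002, -0.001, 0.045], [0, 0, -0.003], -0.5],
  [[-0.002, -0.001, 0.065], [0, 0, -0.003], -0.5],
  [[-0.002, -0.001, 0.073], [0, 0, -0.003], -0.5],
  [[-0.002, -0.001, 0.073], [0, 0, -0.003], -0.5],
  [[-0.002, -0.001, 0.073], [0, 0, -0.003], -0.5],
])

```text
clock: 10.18
eef_pos: [0.4486, -0.1425, 0.0489]
orientation: [3.141, 0.0, 1.58]
wrist_force: [-0.1, -0.1, 0.3]
finger_gap: 0.751
```

```bash
cat > m.py <<'E'
from h import *
import sys
L=[]
for i in range(int(sys.argv[1])): 
    env.capture("top"); s=env.sense(); L.append(np.r_[s["torque"],s["wrist_force"],s["eef_pos"]*1000,s["orientation"][2],s["finger_gap"],s["joint_efforts"][5]])
L=np.array(L); print("t",round(s["clock"],2),"M",L[:,:3].mean(0).round(3),"sdMz",L[:,2].std().round(3),"F",L[:,3:6].mean(0).round(2),"pos",L[:,6:9].mean(0).round(1),"yaw",L[:,9].mean().round(4),"gap",L[:,10].mean().round(3),"tau6",L[:,11].mean().round(3))
E
python3 m.py 6
```

```text
t 10.47 M [-0.028 -0.105 -0.018] sdMz 0.021 F [-0.16  0.11  0.12] pos [ 448.4 -142.7   48.7] yaw 1.5798 gap 0.749 tau6 0.001
```

>>> carry_out([
  [[0, 0, 0], [0, 0, 0], 0.2],
  [[0, 0, 0], [0, 0, 0], 0.5],
  [[0, 0, 0], [0, 0, 0], 0.9],
  [[0, 0, 0], [0, 0, 0], 0.9],
  [[0, 0, 0], [0, 0, 0], 0.9],
], grip_force=30)

```text
clock: 11.1
eef_pos: [0.4492, -0.1426, 0.0483]
orientation: [3.139, 0.0, 1.579]
wrist_force: [11.4, 2.8, -6.4]
finger_gap: 0.268
```

```bash
python3 m.py 4
```

```text
t 11.3 M [ 0.427 -2.009  0.016] sdMz 0.019 F [10.58  1.71  1.34] pos [ 451.3 -142.8   49.2] yaw 1.5788 gap 0.18 tau6 0.002
```

Gripped. The bar sits about 3 mm further in x than I commanded (10 N sideways), so I recentre before winding.

>>> carry_out([
  [[0, 0.0015, 0], [0, 0, 0], 0.9],
  [[0, 0.003, 0], [0, 0, 0], 0.9],
  [[0, 0.003, 0], [0, 0, 0], 0.9],
  [[0, 0.003, 0], [0, 0, 0], 0.9],
])

```text
clock: 11.8
eef_pos: [0.4519, -0.1428, 0.0495]
orientation: [3.14, 0.0, 1.58]
wrist_force: [-1.8, 1.8, 10.3]
finger_gap: 0.158
```

```bash
python3 m.py 4
```

```text
t 12.0 M [0.284 0.054 0.014] sdMz 0.033 F [-1.86  1.46 10.29] pos [ 451.9 -142.8   49.5] yaw 1.5799 gap 0.158 tau6 0.008
```

>>> carry_out([
  [[0, 0, -0.0008], [0, 0, 0.05], 0.9],
  [[0, 0, -0.0008], [0, 0, 0.1], 0.9],
  [[0, 0, -0.0008], [0, 0, 0.15], 0.9],
  [[0, 0, -0.0008], [0, 0, 0.2], 0.9],
  [[0, 0, -0.0008], [0, 0, 0.2], 0.9],
])

```text
clock: 12.62
eef_pos: [0.4516, -0.1428, 0.0496]
orientation: [3.14, 0.0, 1.38]
wrist_force: [0.7, 0.0, 5.3]
finger_gap: 0.159
```

```bash
python3 m.py 3
```

```text
t 12.78 M [ 0.025 -0.278 -0.036] sdMz 0.013 F [-0.33  0.05  5.16] pos [ 451.6 -142.8   49.6] yaw 1.3809 gap 0.158 tau6 0.015
```

>>> carry_out([
  [[0, 0, 0], [0, 0, 0.05], 0.9],
  [[0, 0, 0], [0, 0, 0.1], 0.9],
  [[0, 0, 0], [0, 0, 0.1], 0.9],
])

```text
clock: 13.15
eef_pos: [0.4514, -0.1428, 0.0495]
orientation: [3.141, 0.0, 1.28]
wrist_force: [-0.7, 0.7, 6.5]
finger_gap: 0.157
```

```bash
python3 m.py 3
```

```text
t 13.3 M [ 0.051 -0.112 -0.036] sdMz 0.006 F [-0.51  0.8   6.4 ] pos [ 451.4 -142.8   49.5] yaw 1.281 gap 0.159 tau6 0.009
```

>>> carry_out([
  [[0, 0, 0], [0, 0, 0.05], 0.9],
  [[0, 0, 0], [0, 0, 0.1], 0.9],
  [[0, 0, 0], [0, 0, 0.1], 0.9],
])

```text
clock: 13.68
eef_pos: [0.4513, -0.1427, 0.0495]
orientation: [3.141, 0.0, 1.181]
wrist_force: [-1.2, 0.0, 6.6]
finger_gap: 0.157
```

```bash
python3 m.py 3
```

```text
t 13.82 M [ 0.005 -0.059  0.008] sdMz 0.013 F [-1.53  0.99  6.69] pos [ 451.3 -142.7   49.5] yaw 1.181 gap 0.16 tau6 0.005
```

No load yet at 0.40 rad. I use smaller steps from here.

>>> carry_out([
  [[0, 0, 0], [0, 0, 0.04], 0.9],
  [[0, 0, 0], [0, 0, 0.08], 0.9],
  [[0, 0, 0], [0, 0, 0.08], 0.9],
])

```text
clock: 14.2
eef_pos: [0.4512, -0.1427, 0.0495]
orientation: [3.142, 0.0, 1.101]
wrist_force: [-2.7, 0.8, 7.5]
finger_gap: 0.157
```

```bash
python3 m.py 4
```

```text
t 14.4 M [ 0.008  0.074 -0.005] sdMz 0.014 F [-1.73  1.35  7.33] pos [ 451.2 -142.7   49.5] yaw 1.1011 gap 0.159 tau6 0.008
```

>>> carry_out([
  [[0, 0, 0], [0, 0, 0.04], 0.9],
  [[0, 0, 0], [0, 0, 0.08], 0.9],
  [[0, 0, 0], [0, 0, 0.08], 0.9],
])

```text
clock: 14.78
eef_pos: [0.4511, -0.1426, 0.0496]
orientation: [-3.141, 0.0, 1.021]
wrist_force: [-3.2, 0.8, 7.4]
finger_gap: 0.161
```

```bash
python3 m.py 4
```

```text
t 14.97 M [ 0.055  0.132 -0.027] sdMz 0.012 F [-2.32  1.15  7.72] pos [ 451.1 -142.6   49.5] yaw 1.0211 gap 0.157 tau6 0.0
```

>>> carry_out([
  [[0, 0, 0], [0, 0, 0.04], 0.9],
  [[0, 0, 0], [0, 0, 0.08], 0.9],
  [[0, 0, 0], [0, 0, 0.08], 0.9],
])

```text
clock: 15.35
eef_pos: [0.4509, -0.1426, 0.0495]
orientation: [-3.141, 0.0, 0.941]
wrist_force: [-2.7, 2.2, 8.0]
finger_gap: 0.156
```

```bash
python3 m.py 4
```

```text
t 15.55 M [ 0.126  0.25  -0.03 ] sdMz 0.018 F [-2.77  1.67  8.77] pos [ 450.9 -142.6   49.5] yaw 0.9411 gap 0.16 tau6 0.003
```

>>> carry_out([
  [[0, 0, 0], [0, 0, 0.04], 0.9],
  [[0, 0, 0], [0, 0, 0.08], 0.9],
  [[0, 0, 0], [0, 0, 0.08], 0.9],
])

```text
clock: 15.92
eef_pos: [0.4508, -0.1425, 0.0495]
orientation: [-3.141, 0.0, 0.861]
wrist_force: [-3.4, 1.9, 9.5]
finger_gap: 0.153
```

```bash
python3 m.py 4
```

```text
t 16.12 M [ 0.127  0.312 -0.004] sdMz 0.023 F [-3.16  1.94  8.95] pos [ 450.8 -142.5   49.5] yaw 0.8612 gap 0.158 tau6 0.002
```

```bash
python3 - <<'E'
from h import *
p,d=env.capture("scene"); cv2.imwrite("pics/s3.png",cv2.resize(p[180:310,230:380,::-1],None,fx=4.5,fy=4.5,interpolation=cv2.INTER_CUBIC))
E
```

```text
(no output)
```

View pics/s3.png

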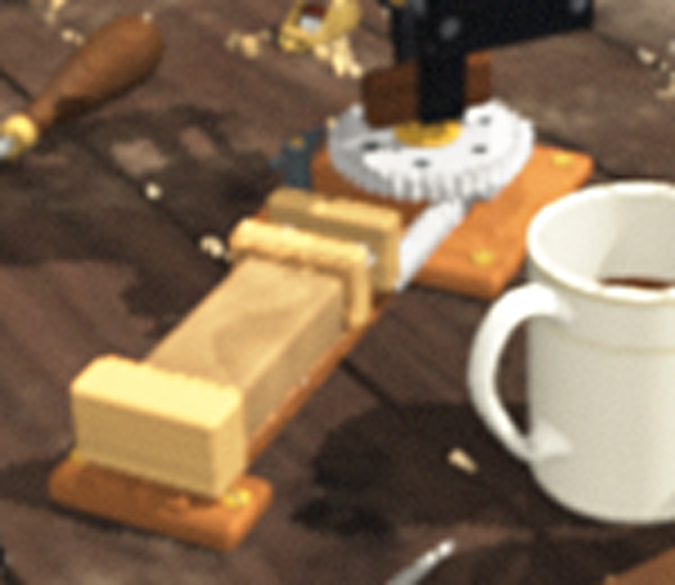

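The bar has turned and the sprung jaw (~(300,260)) has come up to the block's end. I continue in fine steps.

>>> carry_out([
  [[0, 0, 0], [0, 0, 0.025], 0.9],
  [[0, 0, 0], [0, 0, 0.05], 0.9],
  [[0, 0, 0], [0, 0, 0.05], 0.9],
])

```text
clock: 16.55
eef_pos: [0.4508, -0.1424, 0.0495]
orientation: [-3.141, 0.0, 0.811]
wrist_force: [-3.1, 2.4, 9.5]
finger_gap: 0.158
```

```bash
python3 m.py 6
```

```text
t 16.85 M [0.144 0.347 0.013] sdMz 0.04 F [-3.54  2.45  9.42] pos [ 450.8 -142.4   49.5] yaw 0.8112 gap 0.156 tau6 0.011
```

>>> carry_out([
  [[0, 0, 0], [0, 0, 0.025], 0.9],
  [[0, 0, 0], [0, 0, 0.05], 0.9],
  [[0, 0, 0], [0, 0, 0.05], 0.9],
])

```text
clock: 17.23
eef_pos: [0.4507, -0.1424, 0.0495]
orientation: [-3.141, 0.0, 0.761]
wrist_force: [-2.6, 3.2, 11.1]
finger_gap: 0.158
```

```bash
python3 m.py 6
```

```text
t 17.52 M [0.163 0.386 0.058] sdMz 0.02 F [-3.78  2.23 10.05] pos [ 450.7 -142.4   49.5] yaw 0.7614 gap 0.156 tau6 0.051
```

>>> carry_out([
  [[0, 0, 0], [0, 0, 0.025], 0.9],
  [[0, 0, 0], [0, 0, 0.05], 0.9],
  [[0, 0, 0], [0, 0, 0.05], 0.9],
])

```text
clock: 17.9
eef_pos: [0.4507, -0.1424, 0.0496]
orientation: [-3.141, 0.0, 0.711]
wrist_force: [-4.8, 2.3, 10.0]
finger_gap: 0.157
```

```bash
python3 m.py 6
```

```text
t 18.2 M [0.202 0.438 0.083] sdMz 0.031 F [-4.16  2.78 10.2 ] pos [ 450.7 -142.3   49.5] yaw 0.7114 gap 0.158 tau6 0.083
```

The torque rises from about 0.77 rad, so the bite is at roughly 0.76 rad (4.4 teeth). That makes tooth 5 (0.873) the first click and tooth 6 (1.047) the second. I go on to tooth 6 and check the slope on the way.

>>> carry_out([
  [[0, 0, 0], [0, 0, 0.03], 0.9],
  [[0, 0, 0], [0, 0, 0.06], 0.9],
  [[0, 0, 0], [0, 0, 0.09], 0.9],
  [[0, 0, 0], [0, 0, 0.09], 0.9],
])

```text
clock: 18.7
eef_pos: [0.4506, -0.1422, 0.0495]
orientation: [-3.14, 0.001, 0.621]
wrist_force: [-4.5, 2.6, 10.3]
finger_gap: 0.155
```

```bash
python3 m.py 5
```

```text
t 18.95 M [0.243 0.514 0.155] sdMz 0.03 F [-4.29  2.65 10.74] pos [ 450.6 -142.2   49.5] yaw 0.6217 gap 0.158 tau6 0.155
```

>>> carry_out([
  [[0, 0, 0], [0, 0, 0.03], 0.9],
  [[0, 0, 0], [0, 0, 0.06], 0.9],
  [[0, 0, 0], [0, 0, 0.09], 0.9],
  [[0, 0, 0], [0, 0, 0.09], 0.9],
])

```text
clock: 19.45
eef_pos: [0.4505, -0.1421, 0.0495]
orientation: [-3.14, 0.001, 0.531]
wrist_force: [-5.0, 4.0, 11.1]
finger_gap: 0.159
```

```bash
python3 m.py 5
```

```text
t 19.7 M [0.345 0.588 0.195] sdMz 0.01 F [-4.66  3.7  11.18] pos [ 450.5 -142.1   49.5] yaw 0.5318 gap 0.158 tau6 0.218
```

>>> carry_out([
  [[0, 0, 0], [0, 0, 0.02], 0.9],
  [[0, 0, 0], [0, 0, 0.037], 0.9],
  [[0, 0, 0], [0, 0, 0.037], 0.9],
  [[0, 0, 0], [0, 0, 0.037], 0.9],
])

```text
clock: 20.2
eef_pos: [0.4505, -0.1421, 0.0495]
orientation: [-3.14, 0.001, 0.495]
wrist_force: [-4.4, 3.4, 11.8]
finger_gap: 0.156
```

```bash
python3 m.py 4
```

```text
t 20.4 M [0.375 0.598 0.239] sdMz 0.029 F [-4.99  3.53 11.37] pos [ 450.5 -142.1   49.5] yaw 0.4949 gap 0.16 tau6 0.246
```

>>> carry_out([
  [[0, 0, 0], [0, 0, -0.015], 0.9],
  [[0, 0, 0], [0, 0, -0.03], 0.9],
  [[0, 0, 0], [0, 0, -0.045], 0.9],
  [[0, 0, 0], [0, 0, -0.055], 0.9],
  [[0, 0, 0], [0, 0, -0.055], 0.9],
])

```text
clock: 21.02
eef_pos: [0.4505, -0.1422, 0.0495]
orientation: [-3.14, 0.001, 0.55]
wrist_force: [-3.7, 3.5, 11.0]
finger_gap: 0.161
```

```bash
python3 m.py 4
```

```text
t 21.23 M [0.306 0.585 0.16 ] sdMz 0.031 F [-4.59  3.41 11.07] pos [ 450.5 -142.1   49.5] yaw 0.5497 gap 0.158 tau6 0.159
```

>>> carry_out([
  [[0, 0, 0], [0, 0, -0.01], 0.9],
  [[0, 0, 0], [0, 0, -0.02], 0.9],
  [[0, 0, 0], [0, 0, -0.02], 0.9],
])

```text
clock: 21.6
eef_pos: [0.4506, -0.1422, 0.0495]
orientation: [-3.14, 0.001, 0.569]
wrist_force: [-4.5, 3.6, 11.3]
finger_gap: 0.157
```

```bash
python3 m.py 5
```

```text
t 21.85 M [ 0.295  0.566 -0.052] sdMz 0.023 F [-4.96  3.23 10.8 ] pos [ 450.5 -142.2   49.5] yaw 0.5692 gap 0.158 tau6 -0.033
```

The torque fell from 0.16 to about 0 within 0.02 rad at about 1.01 rad, so the pawl has taken the load on tooth 6. I relieve the side load, open and rise.

>>> carry_out([
  [[-0.0005, -0.0012, -0.0008], [0, 0, 0.003], 0.9],
  [[-0.0005, -0.0012, -0.0008], [0, 0, 0.003], 0.9],
  [[-0.0005, -0.0012, -0.0008], [0, 0, 0.003], 0.5],
  [[-0.0005, -0.0012, -0.0008], [0, 0, 0.003], 0.2],
  [[-0.0005, -0.0012, -0.0008], [0, 0, 0.003], 0],
  [[-0.0005, -0.0012, -0.0008], [0, 0, 0.003], -0.2],
  [[0, -0.001, -0.01], [0, 0, 0], -0.2],
  [[0, 0, -0.04], [0, 0, 0], -0.2],
  [[0, 0, -0.08], [0, 0, 0], -0.2],
  [[0, 0, -0.12], [0, 0, 0], -0.2],
], grip_force=10)

```text
clock: 23.1
eef_pos: [0.4508, -0.1425, 0.1705]
orientation: [-3.141, 0.0, 0.568]
wrist_force: [-0.5, -0.1, -0.3]
finger_gap: 0.6
```

>>> carry_out([
  [[0, 0.03, -0.02], [0, 0, 0], -0.2],
  [[0, 0.08, -0.03], [0, 0, 0], -0.2],
  [[-0.03, 0.13, -0.03], [0, 0, 0], -0.2],
  [[-0.06, 0.17, -0.03], [0, 0, 0], -0.2],
  [[-0.09, 0.21, -0.03], [0, 0, 0], -0.2],
  [[-0.12, 0.25, -0.03], [0, 0, 0], -0.2],
  [[-0.12, 0.25, -0.03], [0, 0, 0], -0.2],
  [[-0.12, 0.25, -0.03], [0, 0, 0], -0.2],
])

```text
clock: 24.1
eef_pos: [0.4841, -0.4174, 0.1987]
orientation: [-3.14, -0.0, 0.567]
wrist_force: [0.3, -0.5, 0.6]
finger_gap: 0.6
```

```bash
python3 look.py t4; python3 m.py 1; python3 - <<'E'
from h import *
p,d=env.capture("scene"); cv2.imwrite("pics/s4.png",cv2.resize(p[150:310,230:380,::-1],None,fx=3.5,fy=3.5,interpolation=cv2.INTER_CUBIC))
E
```

```text
rear 306 ((448.71856689453125, 94.36947631835938), (58.9736328125, 23.62389373779297), 0.24494299292564392)
block 805 ((447.08038330078125, 35.05491638183594), (45.79793167114258, 89.19747924804688), 0.5795677304267883)
spr 365 ((449.6739196777344, -12.025912284851074), (21.464872360229492, 56.54948043823242), 89.43971252441406)
bar 203 ((449.8046875, -142.89120483398438), (61.565486907958984, 15.278576850891113), 32.160221099853516)
t 24.2 M [-0.051 -0.051  0.037] sdMz 0.0 F [ 0.55 -0.04  1.23] pos [ 484.5 -416.6  198.9] yaw 0.5689 gap 0.599 tau6 0.003
```

View pics/t4.png

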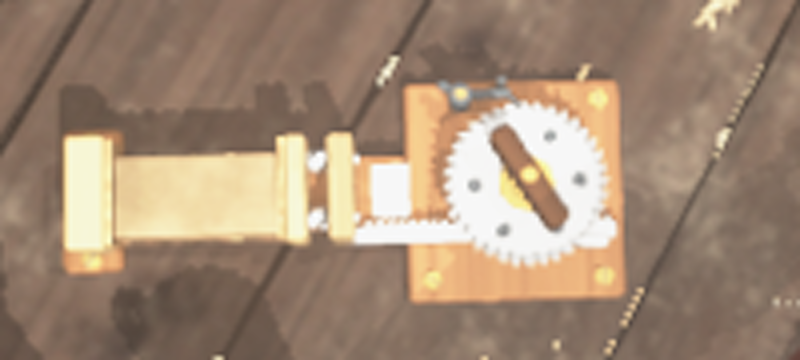

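The bar has turned 56.7° (~1.0 rad), which is the rest position of tooth 6. The block lies clamped against the rear jaw, and the robot is clear.

```bash
python3 -c "
from plant import env
print(env.hand_in())"
```

```text
the job is handed in; nothing more can be done
None
```

I laid the cork block lengthways on the rail against the rear jaw and wound the knob clockwise to the second click after the bite. I then eased off so the pawl took the load, and handed the job in at about 24 s. `env.hand_in()` gives no verdict, so I don't know how it was judged.

**Bite and clicks:** The torque on the knob began to rise at about 0.75 rad (4.3 teeth). That made tooth 5 the first click and tooth 6 the second. I turned to 1.085 rad, and easing back dropped the torque from 0.16 N m to about 0 near 1.01 rad, so the pawl was holding tooth 6. The torque at the turning point puts the peak squeeze at about 12–13 N and the resting squeeze at about 10 N; neither was measured directly.

**Last checks:**
- **Knob:** The bar had turned about 0.99 rad in the final top view. That is slightly below the 1.007–1.027 rad rest range for tooth 6, by about the camera's error, and well above tooth 5 (about 0.84 rad).
- **Block:** It is about 2 mm off the middle, straight, and against the rear jaw.
- **Robot:** The arm is clear of everything, with the wrist force near zero.
- **Finger plane:** The arm never went near it, though I did not re-measure its position at the end.

**What disagreed:**
- **Wrist camera:** It read about 4 mm further along the tool's x axis than the top camera. The felt contact with the jaw agreed with the top camera.
- **Knob position:** The knob also stood about 2 mm from where I first measured it. I recentred the gripper on it before winding.

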